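Set the inspection lamp and hold its reflector flap on balance

ROBOT

A 6-joint arm with a two-finger parallel gripper is mounted at the origin on a cart in front of the work surface, level with it; the furniture and walls round the work are solid. World frame = base frame: x ahead of the robot, y to its left, z up, the work surface at z = 0. Lengths are in mm, angles in degrees, forces in N, time in s.
With the tool pointing down it reaches from about 325 to 925 mm from the base axis. Payload 3.1 kg.
Tool frame: the origin (TCP) lies at the very end of the fingers, on their centre line; the grasp point (between the pads) lies 19 mm behind it; z points along the fingers, y is the line along which they close (so a half turn about z gives the same grasp; the last joint's range is limited). The gripper opens to 85 mm and grips with 20 to 120 N. Pads are 22 mm wide; open, the fingers measure 114 mm over their backs; the gripper's body (76 mm by 85 mm) begins 54 mm behind the grasp point. The pads swing forward as they close: fully open they stand 13 mm farther back than shut.
Start: joints at [64.16, 12.427, 92.441, -0, 75.132, -6.429], TCP at [207.704, 589.49, 231.3] pointing down, gripper open.
Joint ranges: [-157.48, 157.48], [-44.54, 120.13], [17.64, 146.25], [-64.5, 244.5], [7.68, 150.69], [-147.95, 147.95]. Speed limits (degrees/s): [159.86, 159.86, 180, 180, 180, 180].

INTERFACE

Orientations are given as [roll, pitch, yaw] about the fixed x, y, z axes, in that order (R = Rz(yaw) Ry(pitch) Rx(roll)).
In Python, from bench import env gives the robot as it stands.
- The arm moves only by the tool step_arm, never from a script. Its argument "commands" is a list of rows, each an object with "dp": the shift along the tool's x, y, z normalised to -1 to 1, where 1 is 0.25 m, a list of three; "delta_rot": the turn, a rotation vector about the tool's x, y, z normalised to -1 to 1, where 1 is 60 degrees, a list of three; "grip": the closure, from -1 (fully open) to 1 (shut), so that 0 is half open. In form: [{"dp": [x, y, z], "delta_rot": [ax, ay, az], "grip": grip}, ...]. A call has 1 to 5 rows; each row is the pose to reach, as a shift and turn from the pose commanded when the call began, along the tool's axes at that moment; what a row does not reach only later rows make up. A row lasts 1/8 s, in which the tool goes at most 62.5 mm and 10.7 degrees, less where a joint would pass 70% of its speed; a pose out of reach is approached as far as the arm can. A call with a number of a shift or a turn outside -1 to 1 is refused whole. A call with a gripper value outside its range is refused whole. The fingers move at their own pace and stop on an object; "newtons" is the grip in N (left out, the last holds). Time passes only in rows, so rows that repeat a pose let the fingers close. It gives the time, the measured TCP pose, the force, the opening and the grip force at its end, in the units of the state.
- env.read_state(): the state, without advancing time (a new reading comes with each control period).
- env.camera(name): name is "scene" or "side" or "wrist"; returns a dict with "pixels" (480x640x3 uint8, red, green, blue), "z_map" (480x640 float32, mm along the optical axis (not along the pixel's ray), 0 where there is no reading), "vertical_fov" (degrees; the focal length in pixels is half the picture's height over the tangent of half this angle, whatever the lens; pixels are square), "cx", "cy" (the principal point, pixels), "rvec" (rotation vector, rad) and "tvec" (3), from world to camera coordinates, as OpenCV has them. Camera axes: x right, y down, z forward; pixel columns grow to the right and rows downward; lengths in mm; the calibration is good to about 2 mm. A picture is of the moment at which its call begins.
- env.hand_in(): hands the job in; it is judged then, once.
The state is a dict: "time_s": time; "joint_positions": joint angles; "joint_vel": joint speeds; "joint_torque": joint torques, N m; "tcp_pos": TCP position; "ee_rot": TCP orientation; "contact_force": force on the tool from outside, world axes, zero at the start; "torque": the same for the moment, N m; "finger_gap": finger opening in mm; "gripper_force": force on a finger pad.
Only numpy, scipy, OpenCV 4.12 (cv2) and the standard library are available. Lean on these libraries where they do the work, as an engineer would, in place of code of your own. Each camera call takes 0.05 s, during which the arm holds its last target. There are 200 camera calls.

TASK

Get the inspection lamp ready for a photograph: while its reflector flap still lies shut, turn the brightness dial until its pointer stands at the steel setting mark on the scale. Then take hold of the flap (its side pin is the handle) and swing it up under control to its over-centre balance point, standing straight up where it would fall neither way, without letting it drop or tip over backwards, and finish there with it pinched firmly in the gripper: the job ends holding the flap, not letting go. Leave the dial as set and do not disturb the workpieces standing around the lamp.

Things in the scene. Friction and masses are not known exactly. Their poses are not given: they have to be found in the camera images.
- lamp: Inspection lamp, fixed to the plate: a low grey housing with an aluminium top plate, 185 x 120 mm, 48 mm high. Its origin lies on the plate surface under the housing, x towards the hinged (rear) end, y to the left, z up; the housing reaches from x = -115 to +70 mm and y = -60 to +60 mm. The dial axis stands at x = -72, y = 0; the flap covers the light window in the rear half.
- dial (a joint): Brightness dial, turning about a vertical axis with light friction (0.04 N m), staying where it is left. Value in rad, growing clockwise seen from above; at 0 the pointer points along the lamp's +x (to the flap). It can turn about 3 rad either way from 0.
- dial_grip (a point): Point on the dial axis at the height to grip (74 mm above the plate). The dial is a round skirt of 42 mm diameter, 6 mm high (top at 56 mm above the plate), with an upright bar grip on it 38 mm long, 11 mm thick, 28 mm high (top at 84 mm above the plate); the bar lies along the line from the axis to the pointer.
- dial_pointer (a point): Tip of the dial's pointer, a slim aluminium nose that sticks out from the skirt at one end of the bar (on top, a light line runs from the middle to that end), 27 mm from the axis, 51 mm above the plate.
- dial_mark (a point): Inner tip of the setting mark, a steel wedge 18 mm long and 8 mm wide, pointing inward across the black dial scale, 27 mm from the dial axis, 51 mm above the plate. The dial is set when the pointer tip is at this point. The mark cannot be moved by the gripper; it is always clockwise of the pointer at the start, by 0.5 to 1.4 rad.
- flap (a joint): Reflector flap: 6 mm plate, 94 mm wide, reaching 84 mm from its hinge. Value in rad: 0 = lying shut on the lamp, 1.57 = standing straight up (its balance point); it swings up and away to the rear, stop at 2.5. It weighs about 0.25 kg (centre of mass 40 to 55 mm from the hinge, in the plane of hinge and pin); the hinge is nearly free: it falls shut or falls back from anywhere if let go.
- flap_hinge (a point): Middle of the flap's hinge axis, 56 mm above the plate at the rear end of the lamp (lamp x = +62 mm). The axis is level, along the lamp's y.
- flap_pin (a point): Middle of the flap's side pin: a round black bar, 12 mm diameter, 52 mm long, sticking out to the left (lamp +y) beside the housing, parallel to the hinge, near the flap's free edge. It lies 76 mm from the hinge axis, 88 mm left of the flap's middle; 56 mm above the plate with the flap shut, 132 mm with it upright. The pin turns with the flap and may slip round between the fingers.
- ring: Bystander: steel ring gauge, 58 mm diameter, 18 mm high, loose in front of the lamp. Origin under its centre.
- milled_block: Bystander: milled aluminium block, 32 x 56 x 22 mm, loose in front of the lamp. Origin under its centre.
- shaft: Bystander: upright stepped shaft, 33 mm diameter at its foot, 73 mm high, loose just behind the lamp. Origin under its centre.

How it is judged:
By the outcome, as a careful person would: the job done as asked, in the order asked, and still so for the second after the job is handed in, while the arm keeps its last pose, push and grip.
It also fails if it takes over 51 s, if anything falls off the work surface, if the arm or the gripper's body presses on something with over 40 N, if the wrist force passes 120 N, or if a joint passes its speed limit or range.

## Working session

There is one attempt and no reset: what is moved stays moved. The work goes in short steps, Python scripts to look and compute and a tool call to move; the robot and the scene stay as the last step left them, time stands still between calls to the robot, and variables do not carry over. Pictures are saved under pics/ and viewed, at most 10 in all, crops included, and the job is handed in when it is done.

Besides the shell and the picture viewer there is one more tool, called after "Request:" as name(argument=value, ...) on one line, values as JSON. step_arm: Moves the arm, as the interface text tells. Scaled input: -1 to 1 covers 0.25 m each way for a shift and 60 degrees each way for a turn. Its arguments: {"type":"object","properties":{"commands":{"type":"array","items":{"type":"object","properties":{"dp":{"type":"array","items":{"type":"number","minimum":-1,"maximum":1}},"delta_rot":{"type":"array","items":{"type":"number","minimum":-1,"maximum":1}},"grip":{"type":"number"}}}},"newtons":{"type":"number"}},"required":["commands"]}

```bash
mkdir -p pics; ls
cat > h.py <<'E'
import numpy as np, cv2
from bench import env
from scipy.spatial.transform import Rotation as R
def snap(n,f):
    c=env.camera(n); cv2.imwrite('pics/'+f+'.png',c['pixels'][:,:,::-1]); np.savez('pics/'+f,**c); return c
def load(f): return dict(np.load('pics/'+f+'.npz'))
def world(c,u,v,z=None,plane=None):
    f=240/np.tan(np.radians(float(c['vertical_fov']))/2)
    M=R.from_rotvec(np.ravel(c['rvec'])).as_matrix(); t=np.ravel(c['tvec'])
    d=np.array([(u-c['cx'])/f,(v-c['cy'])/f,1.])
    o=-M.T@t; w=M.T@d
    if plane is not None: return o+w*(plane-o[2])/w[2]
    if z is None: z=float(c['z_map'][int(round(v)),int(round(u))])
    return o+w*z
E
python3 - <<'E'
from h import *
a=snap('scene','s0');b=snap('side','d0');c=snap('wrist','w0')
for k in (a,b,c): print(k['rvec'],k['tvec'],k['vertical_fov'])
cv2.imwrite('pics/m0.png',np.hstack([cv2.resize(k['pixels'][:,:,::-1],(400,300)) for k in (b,c)]))
print(env.read_state())
E
```

```text
pics
[ 1.93639056 -0.77422326  0.45148015] [-430.43179499  287.31427407  501.77314243] 57.43070321085806
[ 0.22774496 -2.71997759  1.37356457] [596.02665675  98.85649817 933.29131742] 42.72371713009678
[-2.36488667 -1.67364715 -0.23721249] [-623.5458004   -35.79898837  379.15720898] 58.22381954476532
{'time_s': 0.15, 'joint_positions': array([ 6.41581685e+01,  1.24682346e+01,  9.25086251e+01,  8.39413195e-05,
        7.51319798e+01, -6.42950513e+00]), 'joint_vel': array([-0.0204641 , -0.22913799, -0.17902898,  0.02665747, -0.02970371,
       -0.10640823]), 'joint_torque': array([-1.01009109e-04, -3.97454667e+01, -3.04413664e+01, -1.43941043e-04,
        5.85601229e-03, -5.33171843e-06]), 'tcp_pos': array([207.43987538, 588.9042605 , 230.24149177]), 'ee_rot': array([-1.79891854e+02, -1.22684908e-02,  1.60587640e+02]), 'contact_force': array([ 0.63997064, -0.42396343, -0.40875631]), 'torque': array([-0.02135361,  0.01156639,  0.0327572 ]), 'gripper_force': 0.0, 'finger_gap': 85.15303885432547}
```

View pics/s0.png

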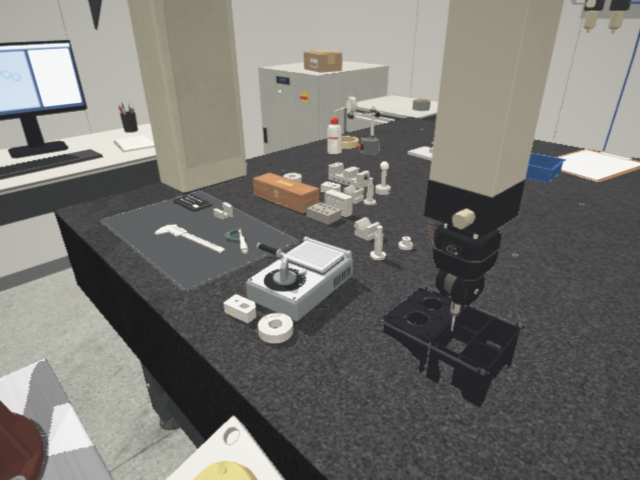

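View pics/m0.png

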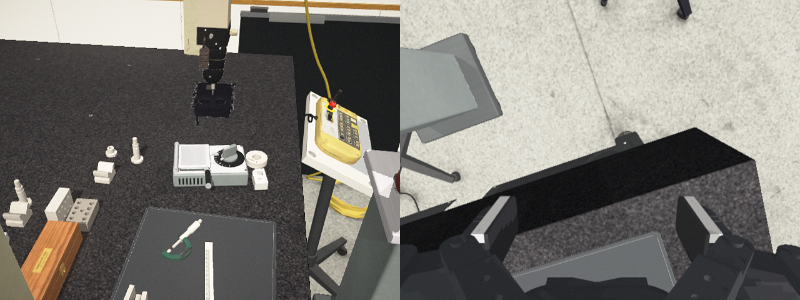

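The scene view shows the lamp at about (300,275), with the ring at (275,328), the block at (240,307) and the shaft at about (378,240). In the side view the lamp is at about (340,262). I'll enlarge both.

Run:
```python
from h import *
a=load('s0');b=load('d0')
A=cv2.resize(a['pixels'][225:345,220:380,::-1],None,fx=5,fy=5,interpolation=cv2.INTER_CUBIC)
B=cv2.resize(b['pixels'][215:315,260:440,::-1],None,fx=4.4,fy=4.4,interpolation=cv2.INTER_CUBIC)
cv2.imwrite('pics/cs.png',A);cv2.imwrite('pics/cd.png',B)
```

```text
(no output)
```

View pics/cs.png

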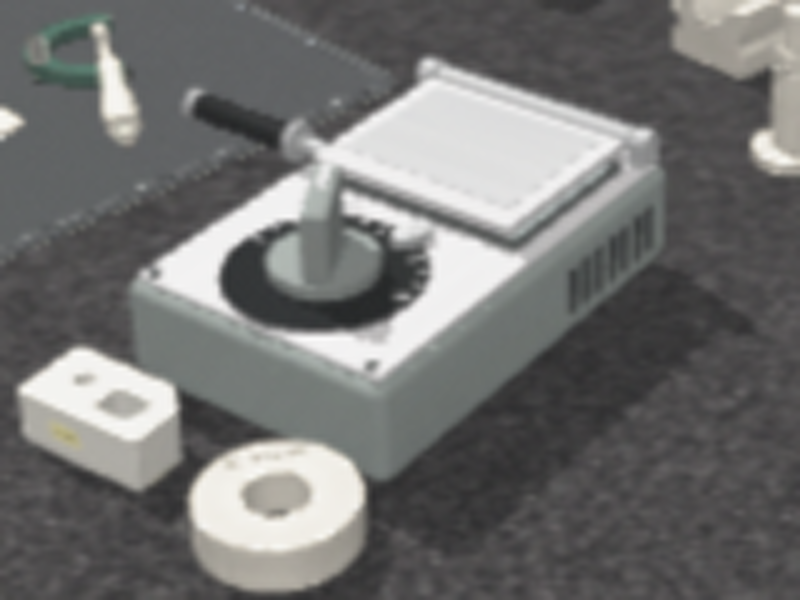

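View pics/cd.png

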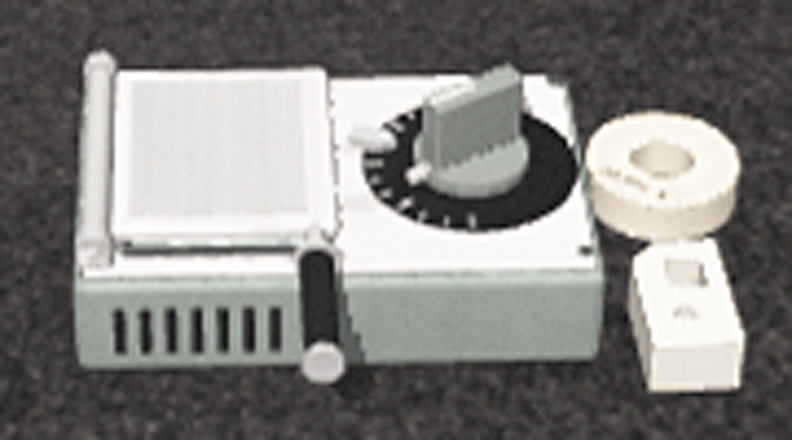

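Both crops show the lamp clearly. Side crop: pointer tip at about (410,175), mark from (352,130) to its tip at (395,145), and the pin from (318,245) to (322,362). I'll compute the poses.

Run:
```python
from h import *
a=load('s0');b=load('d0')
S=lambda x,y,z:world(a,220+x/5-.4,225+y/5-.4,plane=z).round(1)
D=lambda x,y,z:world(b,260+x/4.4-.4,215+y/4.4-.4,plane=z).round(1)
for n in (a,b): M=R.from_rotvec(n['rvec']).as_matrix(); print('cam',-M.T@n['tvec'])
for nm,x,y,z in [('FL',136,284,48),('FR',387,387,48),('RR',663,168,48),('hingeL',428,68,56),('hingeR',648,133,56),('pinend',190,100,56),('pinroot',310,142,56),('mark?',398,238,51),('discL',220,280,48),('discR',432,275,48),('ring',275,490,18),('block',97,392,22)]: print('S',nm,S(x,y,z))
for nm,x,y,z in [('FR',572,76,48),('FL',601,265,48),('RL',80,270,48),('hingeR',98,60,56),('hingeL',95,255,56),('pinend',323,362,56),('pinroot',318,250,56),('pointer',410,175,51),('marktip',395,146,51),('markout',352,130,51),('discL',362,155,48),('discR',582,155,48),('discB',473,229,48),('barTop1',428,97,84),('barTop2',515,70,84),('ring',663,160,18),('block',690,270,22)]: print('D',nm,D(x,y,z))
```

```text
cam [ 105.90873062 -525.09005201  482.34954829]
cam [462.73608061 783.61280467 638.65433375]
S FL [464.3  47.7  48. ]
S FR [488.3 -62.7  48. ]
S RR [660.8 -28.7  48. ]
S hingeL [641.4  87.2  56. ]
S hingeR [666.6 -15.1  56. ]
S pinend [553.1 134.5  56. ]
S pinroot [566.2  73.1  56. ]
S mark? [549.4   1.4  51. ]
S discL [487.7  28.6  48. ]
S discR [544.8 -22.4  48. ]
S ring [449.7 -48.5  18. ]
S block [435.4  34.3  22. ]
D FR [484.4 -54.   48. ]
D FL [466.6  56.5  48. ]
D RL [642.7  87.7  48. ]
D hingeR [660.4 -25.   56. ]
D hingeL [637.   88.5  56. ]
D pinend [552.3 130.3  56. ]
D pinroot [562.3  73.7  56. ]
D pointer [536.9  20.4  51. ]
D marktip [544.3   4.1  51. ]
D markout [561.  -3.  51.]
D discL [555.9   7.4  48. ]
D discR [477.3  -5.2  48. ]
D discB [511.9  43.8  48. ]
D barTop1 [531.9  17.7  84. ]
D barTop2 [503.3  -3.5  84. ]
D ring [447.5 -47.   18. ]
D block [435.2  22.2  22. ]
```

```bash
cat >> h.py <<'E'
import json,os
def R_(rpy): return R.from_euler('xyz',rpy,degrees=True)
def rel(p,rpy,p0=None,rpy0=None):
    s=env.read_state()
    p0=s['tcp_pos'] if p0 is None else p0; rpy0=s['ee_rot'] if rpy0 is None else rpy0
    R0=R_(rpy0); d=R0.inv().apply(np.array(p)-p0)/250; w=np.degrees((R0.inv()*R_(rpy)).as_rotvec())/60
    return d.round(4),w.round(4)
O=np.array([587,17.,0]); YAW=11.3
def lamp(x,y,z): 
    return O+R.from_euler('z',YAW,degrees=True).apply([x,y,z])
E
python3 - <<'E'
from h import *
a=load('s0');b=load('d0')
for u,v in [(455,320),(460,270),(490,100),(500,150),(205,150),(160,100),(378,240),(480,200)]: print('S',u,v,world(a,u,v).round())
for u,v in [(340,100),(340,150)]: print('D',u,v,world(b,u,v).round())
p0=[207.704,589.49,231.3];r0=[180,0,160.589]
print(rel([440,2,330],[180,0,39],p0,r0))
print(rel([300,400,330],[180,0,90],p0,r0))
E
```

```text
S 455 320 [ 616. -280.   63.]
S 460 270 [ 567. -299.  182.]
S 490 100 [ 559. -305.  395.]
S 500 150 [ 560. -325.  346.]
S 205 150 [720. 609. 121.]
S 160 100 [632. 656. 268.]
S 378 240 [764.  -9.  43.]
S 480 200 [ 559. -313.  286.]
D 340 100 [ 596. -249.  190.]
D 340 150 [ 599. -284.   70.]
(array([-1.6574, -1.9076, -0.3948]), array([ 0.    , -0.    ,  2.0265]))
(array([-0.6001, -0.5922, -0.3948]), array([ 0.    , -0.    ,  1.1765]))
```

Request:
step_arm(commands=[{"dp": [-0.55, -0.64, -0.13], "delta_rot": [0, 0, 0.675], "grip": -1}, {"dp": [-0.55, -0.64, -0.13], "delta_rot": [0, 0, 0.675], "grip": -1}, {"dp": [-0.55, -0.64, -0.13], "delta_rot": [0, 0, 0.675], "grip": -1}, {"dp": [-0.55, -0.64, -0.13], "delta_rot": [0, 0, 0.675], "grip": -1}, {"dp": [-0.55, -0.64, -0.13], "delta_rot": [0, 0, 0.675], "grip": -1}])

```text
time_s: 0.78
tcp_pos: [284.8, 391.7, 264.1]
ee_rot: [180.0, -0.0, 120.0]
contact_force: [0.5, 0.8, -0.1]
finger_gap: 85.3
gripper_force: 0.0
```

Run:
```python
from h import *
s=env.read_state();print(s['time_s'],s['tcp_pos'],s['ee_rot'])
p0=[207.704,589.49,231.3];r0=[180,0,160.589]
R0=R_(r0);p=p0+R0.apply(np.array([-.55,-.64,-.13])*250);print('cmd',p)
c=load('w0');M=R.from_rotvec(c['rvec']).as_matrix();cp=-M.T@c['tvec'];print('cam in tool',R0.inv().apply(cp-p0),'axis',R0.inv().apply(M[2]))
print(rel([480,2,250],[180,0,39],p,[180,0,120.089]))
```

```text
0.775 [284.80925279 391.68285055 264.08699506] [ 1.79956210e+02 -1.60951792e-02  1.19972165e+02]
cmd [284.21359081 392.88752668 263.8       ]
cam in tool [  72.08928698   -0.32317466 -140.74384125] axis [-0.28186406 -0.00300374  0.95944965]
(array([-1.7455, -0.1063,  0.0552]), array([-0.    , -0.    ,  1.3515]))
```

Request:
step_arm(commands=[{"dp": [-0.91, 0, 0.13], "delta_rot": [0, 0, 0.675], "grip": -1}, {"dp": [-0.91, 0, 0.13], "delta_rot": [0, 0, 0.675], "grip": -1}, {"dp": [-0.91, 0, 0.13], "delta_rot": [0, 0, 0.675], "grip": -1}, {"dp": [-0.91, 0, 0.13], "delta_rot": [0, 0, 0.675], "grip": -1}, {"dp": [-0.91, 0, 0.13], "delta_rot": [0, 0, 0.675], "grip": -1}])

```text
time_s: 1.4
tcp_pos: [398.9, 194.9, 230.3]
ee_rot: [-179.9, 0.0, 79.5]
contact_force: [0.3, -0.6, -0.1]
finger_gap: 85.4
gripper_force: 0.0
```

Request:
step_arm(commands=[{"dp": [-0.69, 0.59, 0.13], "delta_rot": [0, 0, 0.675], "grip": -1}, {"dp": [-0.69, 0.59, 0.13], "delta_rot": [0, 0, 0.675], "grip": -1}, {"dp": [-0.69, 0.59, 0.13], "delta_rot": [0, 0, 0.675], "grip": -1}, {"dp": [-0.69, 0.59, 0.13], "delta_rot": [0, 0, 0.675], "grip": -1}, {"dp": [-0.69, 0.59, 0.13], "delta_rot": [0, 0, 0.675], "grip": -1}])

```text
time_s: 2.02
tcp_pos: [513.3, -0.6, 198.1]
ee_rot: [-179.9, 0.0, 39.1]
contact_force: [-0.4, 0.3, 0.3]
finger_gap: 85.2
gripper_force: 0.0
```

Run:
```python
from h import *
c=snap('wrist','w1')
s=env.read_state();print(s['time_s'],s['tcp_pos'],s['ee_rot'],s['joint_positions'])
```

```text
2.075 [512.46517049   0.7214573  198.18099215] [-1.79880884e+02  1.37651878e-02  3.92250762e+01] [-7.81282319e+00  4.98837053e-01  1.09246400e+02  7.55023199e-02
  7.03513299e+01  4.29366673e+01]
```

View pics/w1.png

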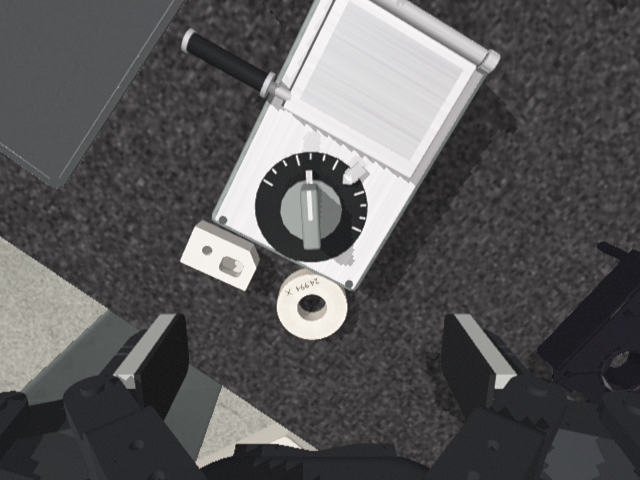

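The wrist view shows the dial at about (311,207), the pointer at (309,172) and the mark at about (355,172). I'll enlarge it.

Run:
```python
from h import *
c=load('w1')
cv2.imwrite('pics/cw.png',cv2.resize(c['pixels'][140:270,245:395,::-1],None,fx=4.6,fy=4.6,interpolation=cv2.INTER_CUBIC))
for u,v,z in [(218,218,48),(350,287,48),(190,40,56),(266,85,56),(494,57,56),(258,207,48),(367,207,48),(311,152,48),(311,262,48)]: print(u,v,world(c,u,v,plane=z).round(1))
```

```text
218 218 [473.1  53.8  48. ]
350 287 [491.7 -50.8  48. ]
190 40 [555.  130.7  56. ]
266 85 [563.6  79.6  56. ]
494 57 [664.  -18.6  56. ]
258 207 [496.9  36.9  48. ]
367 207 [544.2 -21.5  48. ]
311 152 [548.9  31.9  48. ]
311 262 [488.7 -16.7  48. ]
```

View pics/cw.png

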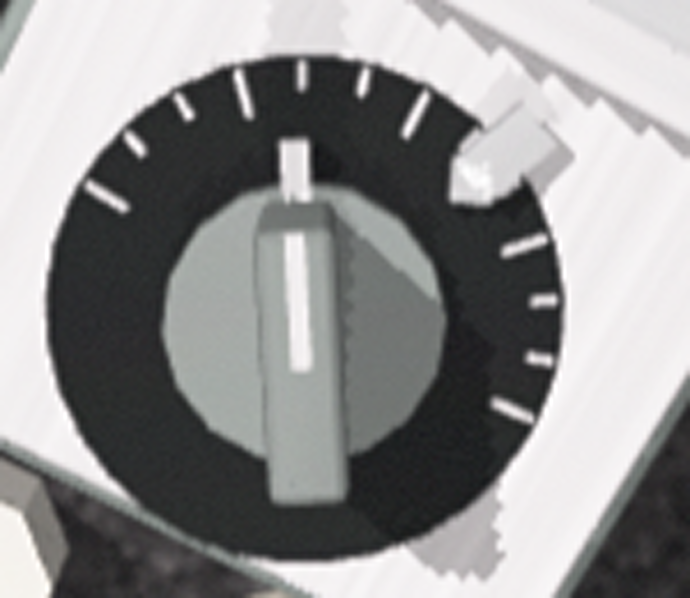

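Run:
```python
from h import *
c=load('w1')
W=lambda x,y,z:world(c,245+x/4.6-.4,140+y/4.6-.4,plane=z)
ax=np.mean([W(47,307,48),W(563,307,48),W(305,55,48),W(305,560,48)],0);print('axis',ax)
for n,x,y,z in [('ptr',294,140,51),('marktip',455,200,51),('markout',552,130,51),('barFront',294,232,84),('barBack',307,500,84),('sk1',163,320,56),('sk2',446,320,56),('barF',293,233,84)]:
    w=W(x,y,z);d=w-ax;print(n,w.round(1),np.hypot(*d[:2]).round(1),np.degrees(np.arctan2(d[1],d[0])).round(1))
b=W(294,232,84)-W(307,500,84);print(np.degrees(np.arctan2(b[1],b[0])), (W(294,218,84)+W(307,500,84))/2)
```

```text
axis [519.63332801   8.3751537   48.        ]
ptr [538.8  25.9  51. ] 26.0 42.4
marktip [546.9   2.2  51. ] 27.9 -12.8
markout [563.5  -2.2  51. ] 45.1 -13.5
barFront [533.   20.6  84. ] 18.1 42.5
barBack [505.7  -3.6  84. ] 18.4 -139.3
sk1 [507.   24.7  56. ] 20.7 127.8
sk2 [533.   -7.4  56. ] 20.7 -49.7
barF [532.8  20.6  84. ] 18.0 43.0
41.60707052980284 [520.04122523   9.06664739  84.        ]
```

Request:
step_arm(commands=[{"dp": [0.039, -0.005, 0.2], "delta_rot": [0, 0, -0.048], "grip": -0.3}, {"dp": [0.039, -0.005, 0.4], "delta_rot": [0, 0, -0.048], "grip": -0.3}, {"dp": [0.039, -0.005, 0.5], "delta_rot": [0, 0, -0.048], "grip": -0.3}, {"dp": [0.039, -0.005, 0.548], "delta_rot": [0, 0, -0.048], "grip": -0.3}, {"dp": [0.039, -0.005, 0.548], "delta_rot": [0, 0, -0.048], "grip": -0.3}], newtons=30)

```text
time_s: 2.7
tcp_pos: [518.5, 8.3, 61.6]
ee_rot: [-179.9, 0.0, 42.1]
contact_force: [-0.5, -0.7, 0.5]
finger_gap: 55.5
gripper_force: 0.0
```

Run:
```python
from h import *
c=snap('wrist','w2')
s=env.read_state();print(s['time_s'],s['tcp_pos'],s['ee_rot'],s['finger_gap'],s['contact_force'])
```

```text
2.75 [519.53804261   7.82178666  62.63174767] [ 1.79957711e+02 -5.48795937e-02  4.20887967e+01] 55.61901857000917 [ 0.61020563 -0.15209534  1.19001261]
```

View pics/w2.png

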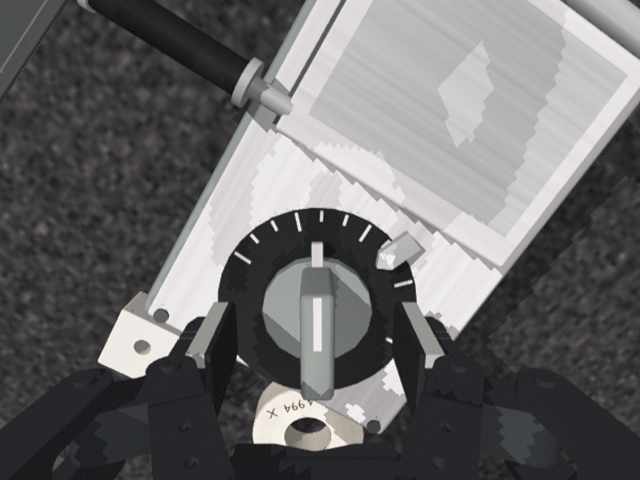

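The bar at (317,330) is centred between the pads at about (218,340) and (415,340). I'll close on it.

Request:
step_arm(commands=[{"dp": [0, 0, 0], "delta_rot": [0, 0, 0], "grip": 1}, {"dp": [0, 0, 0], "delta_rot": [0, 0, 0], "grip": 1}, {"dp": [0, 0, 0], "delta_rot": [0, 0, 0], "grip": 1}, {"dp": [0, 0, 0], "delta_rot": [0, 0, 0], "grip": 1}, {"dp": [0, 0, 0], "delta_rot": [0, 0, 0], "grip": 1}], newtons=30)

```text
time_s: 3.38
tcp_pos: [519.1, 7.6, 63.1]
ee_rot: [-179.9, -0.1, 41.9]
contact_force: [-3.4, 3.6, 6.0]
finger_gap: 10.2
gripper_force: 32.3
```

Run:
```python
from h import *
c=load('w2')
cv2.imwrite('pics/cw2.png',cv2.resize(c['pixels'][195:295,290:440,::-1],None,fx=5,fy=5,interpolation=cv2.INTER_CUBIC))
for n,u,v,z in [('ptr',317,243,51),('marktip',379,262,51),('markout',413,240,51),('dl',218,300,48),('dr',416,300,48)]: print(n,world(c,u,v,plane=z).round(1))
```

```text
ptr [538.3  25.5  51. ]
marktip [548.4   3.3  51. ]
markout [562.9   0.   51. ]
dl [494.4  38.   48. ]
dr [546.4 -19.5  48. ]
```

View pics/cw2.png

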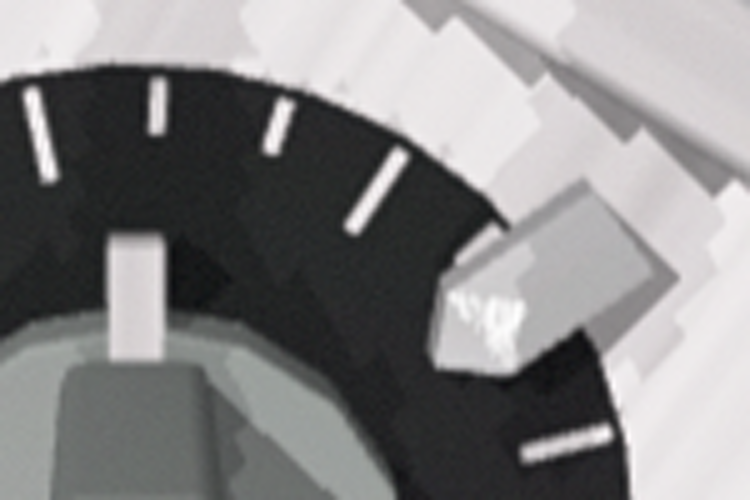

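The pointer tip is at about crop (135,236) and the wedge tip at about crop (433,362).

Run:
```python
from h import *
c=load('w2')
W=lambda x,y,z:world(c,290+x/5-.4,195+y/5-.4,plane=z)
A=np.mean([W(10,10,48)*0+world(c,218,300,plane=48),world(c,416,300,plane=48)],0)
for ax in (A,np.array([519.6,8.2,0])):
  for n,x,y in [('ptr',135,236),('tip',433,362),('out',628,228),('out2',640,240)]:
    for z in (51,54):
      d=W(x,y,z)-ax;print(n,z,W(x,y,z).round(1),np.hypot(*d[:2]).round(1),np.degrees(np.arctan2(d[1],d[0])).round(1))
```

```text
ptr 51 [538.5  25.9  51. ] 24.6 42.6
ptr 54 [539.2  26.5  54. ] 25.5 42.6
tip 51 [546.2   2.7  51. ] 26.6 -14.2
tip 54 [546.7   3.8  54. ] 26.9 -11.8
out 51 [563.4  -0.6  51. ] 44.1 -13.0
out 54 [5.635e+02 5.000e-01 5.400e+01] 44.0 -11.5
out2 51 [563.3  -1.9  51. ] 44.3 -14.6
out2 54 [563.5  -0.8  54. ] 44.2 -13.1
ptr 51 [538.5  25.9  51. ] 26.0 43.1
ptr 54 [539.2  26.5  54. ] 26.8 43.1
tip 51 [546.2   2.7  51. ] 27.2 -11.6
tip 54 [546.7   3.8  54. ] 27.5 -9.3
out 51 [563.4  -0.6  51. ] 44.6 -11.4
out 54 [5.635e+02 5.000e-01 5.400e+01] 44.6 -9.9
out2 51 [563.3  -1.9  51. ] 44.9 -13.1
out2 54 [563.5  -0.8  54. ] 44.8 -11.6
```

Request:
step_arm(commands=[{"dp": [0, 0, 0], "delta_rot": [0, 0, 0.1], "grip": 1}, {"dp": [0, 0, 0], "delta_rot": [0, 0, 0.2], "grip": 1}, {"dp": [0, 0, 0], "delta_rot": [0, 0, 0.3], "grip": 1}, {"dp": [0, 0, 0], "delta_rot": [0, 0, 0.4], "grip": 1}, {"dp": [0, 0, 0], "delta_rot": [0, 0, 0.5], "grip": 1}])

```text
time_s: 4.0
tcp_pos: [519.0, 7.7, 63.1]
ee_rot: [-179.9, -0.0, 11.7]
contact_force: [-2.7, 2.5, 5.4]
finger_gap: 10.4
gripper_force: 32.4
```

Request:
step_arm(commands=[{"dp": [0, 0, 0], "delta_rot": [0, 0, 0.1], "grip": 1}, {"dp": [0, 0, 0], "delta_rot": [0, 0, 0.2], "grip": 1}, {"dp": [0, 0, 0], "delta_rot": [0, 0, 0.3], "grip": 1}, {"dp": [0, 0, 0], "delta_rot": [0, 0, 0.4], "grip": 1}, {"dp": [0, 0, 0], "delta_rot": [0, 0, 0.4], "grip": 1}])

```text
time_s: 4.62
tcp_pos: [518.9, 7.8, 63.1]
ee_rot: [-179.9, 0.0, -12.1]
contact_force: [-1.9, 4.0, 5.8]
finger_gap: 10.2
gripper_force: 32.4
```

Run:
```python
from h import *
c=snap('wrist','w3')
s=env.read_state();print(s['time_s'],s['tcp_pos'],s['ee_rot'],s['finger_gap'],s['contact_force'],s['torque'])
cv2.imwrite('pics/cw3.png',cv2.resize(c['pixels'][200:320,240:400,::-1],None,fx=5,fy=5,interpolation=cv2.INTER_CUBIC))
```

```text
4.675 [518.94800652   7.82099379  63.06018296] [-1.79882967e+02  4.74039228e-02 -1.20882061e+01] 10.508155487166416 [-2.57312472  3.26267473  5.97715781] [ 0.53371288  0.42709984 -0.03111598]
```

View pics/cw3.png

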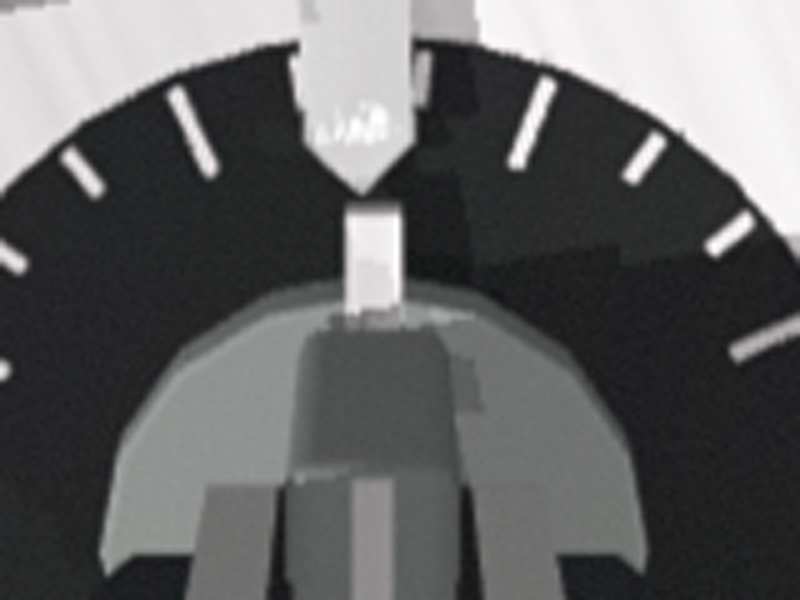

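The mark tip is at crop x≈361 and the pointer centre at x≈374, so the pointer has gone about 2° too far clockwise. I'll turn back 2°.

Request:
step_arm(commands=[{"dp": [0, 0, 0], "delta_rot": [0, 0, -0.034], "grip": 1}, {"dp": [0, 0, 0], "delta_rot": [0, 0, -0.034], "grip": 1}, {"dp": [0, 0, 0], "delta_rot": [0, 0, -0.034], "grip": 1}])

```text
time_s: 5.05
tcp_pos: [519.0, 7.8, 63.1]
ee_rot: [-179.9, 0.0, -10.0]
contact_force: [-2.0, 3.5, 6.3]
finger_gap: 10.3
gripper_force: 32.4
```

Request:
step_arm(commands=[{"dp": [0, 0, 0], "delta_rot": [0, 0, 0], "grip": -0.3}, {"dp": [0, 0, 0], "delta_rot": [0, 0, 0], "grip": -0.3}, {"dp": [0, 0, 0], "delta_rot": [0, 0, 0], "grip": -0.3}, {"dp": [0, 0, -0.1], "delta_rot": [0, 0, 0], "grip": -0.3}, {"dp": [0, 0, -0.3], "delta_rot": [0, 0, 0], "grip": -0.3}])

```text
time_s: 5.68
tcp_pos: [516.4, 6.9, 134.8]
ee_rot: [180.0, 0.4, -10.0]
contact_force: [0.1, 0.5, 0.3]
finger_gap: 55.1
gripper_force: 0.0
```

Run:
```python
from h import *
c=snap('wrist','w4')
s=env.read_state();print(s['time_s'],s['tcp_pos'],s['ee_rot'],s['finger_gap'],s['contact_force'],s['joint_positions'])
cv2.imwrite('pics/cw4.png',np.hstack([cv2.resize(c['pixels'][160:280,240:380,::-1],None,fx=3.5,fy=3.5,interpolation=cv2.INTER_CUBIC),cv2.resize(c['pixels'][0:240,:320,::-1],(310,232))[:, :].repeat(1,0) if 0 else cv2.copyMakeBorder(cv2.resize(c['pixels'][:,:,::-1],(310,232)),0,188,0,0,cv2.BORDER_CONSTANT)]))
```

```text
5.725 [522.73536919   6.3216094  143.92416969] [-179.98120497   -0.50655466   -9.98628429] 55.34713707546781 [ 3.00080705 -0.203375    3.69943843] [-6.99773181e+00  5.10214774e+00  1.10779718e+02 -8.52885301e-03
  6.36112886e+01  9.29922263e+01]
```

View pics/cw4.png

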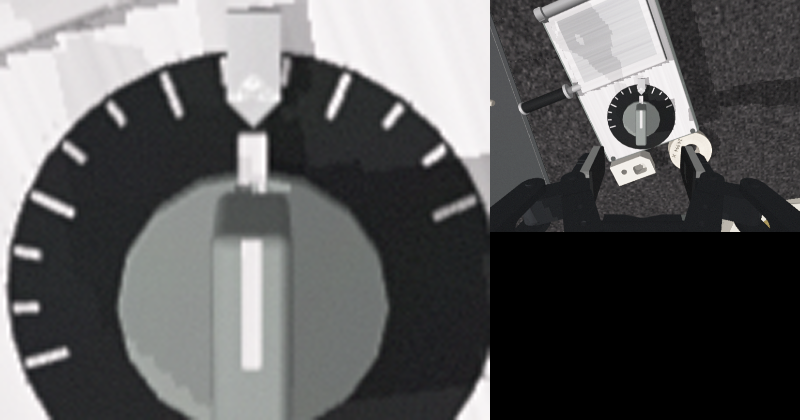

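The pointer tip (252,135) and the mark tip (252,125) are aligned, so the dial is set. Next I'll locate the pin and the housing from the depth maps.

```bash
cat >> h.py <<'E'
def cloud(c):
    f=240/np.tan(np.radians(float(c['vertical_fov']))/2)
    M=R.from_rotvec(np.ravel(c['rvec'])).as_matrix(); t=np.ravel(c['tvec'])
    v,u=np.mgrid[:480,:640]; z=c['z_map']
    P=np.stack([(u-c['cx'])/f*z,(v-c['cy'])/f*z,z],-1).reshape(-1,3)
    return ((P-t)@M)[z.ravel()>0]
E
python3 - <<'E'
from h import *
for n in ('w1','w4','d0','s0'):
    P=cloud(load(n))
    L=R.from_euler('z',-YAW,degrees=True).apply(P-O)
    m=(L[:,1]>66)&(L[:,1]<120)&(abs(L[:,0]+14)<30)&(L[:,2]>35)&(L[:,2]<75)
    Q=P[m]
    if len(Q)>20:
        q=L[m]; k=np.polyfit(q[:,1],q[:,0],1)
        print(n,m.sum(),'lamp med',np.median(q,0).round(1),'y range',q[:,1].min().round(1),q[:,1].max().round(1),'x',q[:,0].min().round(1),q[:,0].max().round(1),'ztop',np.percentile(q[:,2],98).round(1),'slope deg',np.degrees(np.arctan(k[0])).round(1))
    # housing top
    m=(abs(L[:,2]-48)<4)&(abs(L[:,0]+20)<130)&(abs(L[:,1])<75)
    if m.sum()>50:
        h=L[m][:,:2].astype(np.float32); r=cv2.minAreaRect(h); print('   top rect',r, 'z',np.median(L[m][:,2]))
E
```

```text
w1 1917 lamp med [-10.1  94.2  60.3] y range 66.0 120.0 x -18.3 -2.5 ztop 62.7 slope deg 0.4
   top rect ((-23.67873764038086, 4.944847106933594), (118.20802307128906, 172.15545654296875), 89.58031463623047) z 47.79865621460938
w4 2407 lamp med [-9.8 93.7 60.3] y range 66.0 120.0 x -18.2 -2.3 ztop 62.6 slope deg 0.5
   top rect ((-23.373050689697266, 5.322132110595703), (118.66390228271484, 172.58905029296875), 89.60610961914062) z 47.73010007288759
d0 246 lamp med [-11.6  94.4  59.5] y range 66.1 120.0 x -43.5 -1.1 ztop 62.7 slope deg 2.0
   top rect ((-20.754287719726562, 5.731151580810547), (181.6564483642578, 120.81859588623047), 0.27307236194610596) z 47.39605025283386
s0 127 lamp med [-14.4  94.4  58.5] y range 66.0 119.6 x -17.9 -5.4 ztop 61.8 slope deg 0.7
   top rect ((-20.24401092529297, 4.147930145263672), (120.74656677246094, 179.50572204589844), 89.8431396484375) z 47.430802540545145
```

Run:
```python
import re
s=open('h.py').read().replace('O=np.array([587,17.,0]); YAW=11.3','O=np.array([589.9,22.7,0]); YAW=10.85');open('h.py','w').write(s)
from h import *
t=lamp(-14,90,38);print(t, lamp(62,0,56),lamp(-72,0,0))
up=t.copy();up[2]=136.8
p0=np.array([519,7.6,136.8])
p=p0;y=-10.
for k in range(3):
    q=p0+(up-p0)*(k+1)/3;yn=-10+110.85*(k+1)/3
    print(rel(q,[180,0,yn],p,[180,0,y]));p=q;y=yn
```

```text
[559.20881248 108.4557637   38.        ] [650.79164805  34.37078393  56.        ] [519.18711839   9.14683157   0.        ]
(array([ 0.0294, -0.1417, -0.    ]), array([ 0.    ,  0.    , -0.6158]))
(array([ 0.1087, -0.0956, -0.    ]), array([ 0.    ,  0.    , -0.6158]))
(array([ 0.1443, -0.011 , -0.    ]), array([ 0.    ,  0.    , -0.6158]))
```

Request:
step_arm(commands=[{"dp": [0.015, -0.07, 0], "delta_rot": [0, 0, -0.15], "grip": -0.3}, {"dp": [0.029, -0.142, 0], "delta_rot": [0, 0, -0.3], "grip": -0.3}, {"dp": [0.029, -0.142, 0], "delta_rot": [0, 0, -0.45], "grip": -0.3}, {"dp": [0.029, -0.142, 0], "delta_rot": [0, 0, -0.616], "grip": -0.3}])

```text
time_s: 6.22
tcp_pos: [532.4, 40.7, 136.6]
ee_rot: [180.0, -0.0, 27.3]
contact_force: [0.5, -0.6, -0.3]
finger_gap: 55.5
gripper_force: 0.0
```

Request:
step_arm(commands=[{"dp": [0.055, -0.048, 0], "delta_rot": [0, 0, -0.15], "grip": -0.3}, {"dp": [0.109, -0.096, 0], "delta_rot": [0, 0, -0.3], "grip": -0.3}, {"dp": [0.109, -0.096, 0], "delta_rot": [0, 0, -0.45], "grip": -0.3}, {"dp": [0.109, -0.096, 0], "delta_rot": [0, 0, -0.616], "grip": -0.3}])

```text
time_s: 6.72
tcp_pos: [545.8, 74.4, 136.5]
ee_rot: [180.0, 0.0, 64.3]
contact_force: [0.7, -0.0, -0.2]
finger_gap: 55.7
gripper_force: 0.0
```

Request:
step_arm(commands=[{"dp": [0.07, -0.005, 0], "delta_rot": [0, 0, -0.15], "grip": -0.3}, {"dp": [0.144, -0.011, 0], "delta_rot": [0, 0, -0.3], "grip": -0.3}, {"dp": [0.144, -0.011, 0], "delta_rot": [0, 0, -0.45], "grip": -0.3}, {"dp": [0.144, -0.011, 0], "delta_rot": [0, 0, -0.616], "grip": -0.3}, {"dp": [0.144, -0.011, 0], "delta_rot": [0, 0, -0.616], "grip": -0.3}])

```text
time_s: 7.35
tcp_pos: [559.0, 107.8, 136.6]
ee_rot: [-180.0, 0.0, 100.8]
contact_force: [0.0, -1.3, -0.2]
finger_gap: 55.6
gripper_force: 0.0
```

Run:
```python
from h import *
c=snap('wrist','w5')
s=env.read_state();print(s['time_s'],s['tcp_pos'],s['ee_rot'],s['finger_gap'],s['contact_force'],s['joint_positions'])
print(rel(lamp(-14,90,38),[180,0,100.85]))
P=cloud(c);L=R.from_euler('z',-YAW,degrees=True).apply(P-O)
m=(L[:,1]>70)&(L[:,1]<108)&(abs(L[:,0]+14)<30)&(L[:,2]>40)&(L[:,2]<75);q=L[m]
print(m.sum(),np.median(q,0),q.min(0),q.max(0),np.degrees(np.arctan(np.polyfit(q[:,1],q[:,0],1)[0])))
```

```text
7.4 [558.99771753 107.71756005 136.60574598] [-1.79994399e+02  4.31285200e-03  1.00712566e+02] 55.41364835308543 [-0.28331246  0.28075023  0.37176759] [ 3.84666282e+00  1.14326906e+01  1.04459946e+02 -5.50377088e-03
  6.41124084e+01 -6.86350011e+00]
(array([0.0028, 0.0014, 0.3944]), array([-0.0001,  0.0001, -0.0023]))
1484 [-14.48387563  89.4577907   60.44295354] [-20.59100258  70.03152732  54.77812285] [ -8.92939522 107.99911267  63.06424987] 0.2228972246068728
```

Request:
step_arm(commands=[{"dp": [0.003, 0.0, 0.15], "delta_rot": [0, 0, 0], "grip": -0.3}, {"dp": [0.003, 0.0, 0.3], "delta_rot": [0, 0, 0], "grip": -0.3}, {"dp": [0.003, 0.0, 0.36], "delta_rot": [0, 0, 0], "grip": -0.3}, {"dp": [0.003, 0.0, 0.392], "delta_rot": [0, 0, 0], "grip": -0.3}, {"dp": [0.003, 0.0, 0.392], "delta_rot": [0, 0, 0], "grip": -0.3}])

```text
time_s: 8.02
tcp_pos: [559.4, 108.6, 39.2]
ee_rot: [180.0, 0.0, 100.9]
contact_force: [-0.4, 0.1, 0.1]
finger_gap: 55.3
gripper_force: 0.0
```

Request:
step_arm(commands=[{"dp": [0, 0, 0], "delta_rot": [0, 0, 0], "grip": 1}, {"dp": [0, 0, 0], "delta_rot": [0, 0, 0], "grip": 1}, {"dp": [0, 0, 0], "delta_rot": [0, 0, 0], "grip": 1}, {"dp": [0, 0, 0], "delta_rot": [0, 0, 0], "grip": 1}, {"dp": [0, 0, 0], "delta_rot": [0, 0, 0], "grip": 1}], newtons=40)

```text
time_s: 8.65
tcp_pos: [559.0, 108.5, 39.9]
ee_rot: [-180.0, 0.0, 100.9]
contact_force: [-3.3, 0.6, 5.1]
finger_gap: 10.5
gripper_force: 39.1
```

Run:
```python
from h import *
s=env.read_state();print(s['time_s'],s['tcp_pos'],s['ee_rot'],s['finger_gap'],s['contact_force'],s['torque'])
# arc rows: tool x=lamp +y, tool y=lamp +x, z down
for k in range(0,91,5):
    a=np.radians(k); print(k,(76*(1-np.cos(a))/250).round(4),(-76*np.sin(a)/250).round(4))
```

```text
8.65 [558.99362167 108.51824602  39.9375457 ] [-1.79995747e+02  1.13301651e-02  1.00890316e+02] 10.543290046890666 [-3.33601287  0.56798598  5.09898255] [-0.0681323   0.46731767  0.0073413 ]
0 0.0 -0.0
5 0.0012 -0.0265
10 0.0046 -0.0528
15 0.0104 -0.0787
20 0.0183 -0.104
25 0.0285 -0.1285
30 0.0407 -0.152
35 0.055 -0.1744
40 0.0711 -0.1954
45 0.089 -0.215
50 0.1086 -0.2329
55 0.1296 -0.249
60 0.152 -0.2633
65 0.1755 -0.2755
70 0.2 -0.2857
75 0.2253 -0.2936
80 0.2512 -0.2994
85 0.2775 -0.3028
90 0.304 -0.304
```

Request:
step_arm(commands=[{"dp": [0, 0.001, -0.026], "delta_rot": [0, 0, 0], "grip": 1}, {"dp": [0, 0.005, -0.053], "delta_rot": [0, 0, 0], "grip": 1}, {"dp": [0, 0.01, -0.079], "delta_rot": [0, 0, 0], "grip": 1}, {"dp": [0, 0.018, -0.104], "delta_rot": [0, 0, 0], "grip": 1}, {"dp": [0, 0.0285, -0.1285], "delta_rot": [0, 0, 0], "grip": 1}])

```text
time_s: 9.28
tcp_pos: [564.3, 109.6, 70.6]
ee_rot: [-179.8, 0.0, 100.9]
contact_force: [-1.7, -2.6, -4.8]
finger_gap: 10.5
gripper_force: 38.9
```

```bash
cat > chk.py <<'E'
from h import *
import sys
c=snap(sys.argv[1],'k%d'%(env.read_state()['time_s']*1000)); s=env.read_state();print(s['time_s'],s['tcp_pos'],s['ee_rot'],s['finger_gap'],s['contact_force'],s['torque'])
P=cloud(c);L=R.from_euler('z',-YAW,degrees=True).apply(P-O)
# flap outer surface fit in x-z, |y|<40
m=(abs(L[:,1])<38)&(L[:,0]>-25)&(L[:,0]<75)&(L[:,2]>62)&(L[:,2]<142)
q=L[m];print(m.sum())
if m.sum()>50:
    v=np.linalg.svd(q[:,[0,2]]-q[:,[0,2]].mean(0),full_matrices=False)
    print('mean',q.mean(0),'angle',np.degrees(np.arctan2(abs(v[2][0][1]),-v[2][0][0]*np.sign(v[2][0][1]))),'sv',v[1]/len(q)**.5,'max',q.max(0),'min',q.min(0))
m=(L[:,1]>103)&(L[:,1]<118)&(L[:,2]>40)&(abs(L[:,0]-20)<60)&(L[:,2]<142)
if m.sum()>5: print('pinend',m.sum(),np.median(L[m],0),L[m].min(0),L[m].max(0))
E
python3 chk.py side
```

```text
9.325 [564.70485217 109.66282526  71.51993686] [-1.79779593e+02  2.42973480e-03  1.00901406e+02] 10.415648673728414 [-4.89474431 -2.07433023 -2.34950935] [-0.41125148  0.86846895  0.00308834]
303
mean [24.8608436  13.29442345 72.82201037] angle 21.34357845988172 sv [22.43507988  1.11519891] max [59.08626395 37.97107602 90.62291481] min [-18.84665793 -36.90566352  62.13913968]
pinend 242 [-10.21298591 106.61149422 121.3223569 ] [-39.94034478 103.00050228  77.09421202] [ 39.40375655 116.73664621 141.73033621]
```

Request:
step_arm(commands=[{"dp": [0, 0.012, -0.0235], "delta_rot": [0, 0, 0], "grip": 1}, {"dp": [0, 0.0265, -0.046], "delta_rot": [0, 0, 0], "grip": 1}, {"dp": [0, 0.0425, -0.067], "delta_rot": [0, 0, 0], "grip": 1}, {"dp": [0, 0.0605, -0.0865], "delta_rot": [0, 0, 0], "grip": 1}, {"dp": [0, 0.08, -0.1045], "delta_rot": [0, 0, 0], "grip": 1}])

```text
time_s: 9.95
tcp_pos: [579.8, 112.6, 96.7]
ee_rot: [-179.1, -0.0, 100.9]
contact_force: [-15.0, -5.5, 7.6]
finger_gap: 10.0
gripper_force: 39.0
```

```bash
python3 chk.py side
```

```text
10.0 [580.81095997 112.83555418  97.87371985] [-1.79212368e+02 -4.39903769e-03  1.00923146e+02] 10.828468978265184 [-15.58041794  -5.43925934  10.25305877] [-0.79531352  2.74908873 -0.03289612]
326
mean [32.97099567 15.24519549 85.12691923] angle 42.97200172529336 sv [25.14629678  1.00609381] max [ 56.35114384  37.95564972 115.89786582] min [ -2.29084427 -37.46494601  62.35820829]
pinend 113 [  4.53728313 113.34614485 111.20920078] [-10.81255881 103.10128822 100.63267927] [ 17.72153828 117.23320497 141.63347637]
```

```bash
cat > arc.py <<'E'
from h import *
def arc(pn,th0,ths,cmd_p,cmd_R,Rn):
    y=R.from_euler('z',YAW,degrees=True).apply([0,1,0]); H=lamp(62,0,56)
    out=[]
    for t in ths:
        Q=R.from_rotvec(np.radians(t-th0)*y); p=H+Q.apply(pn-H); RR=Q*Rn
        d=cmd_R.inv().apply(p-cmd_p)/250; w=np.degrees((cmd_R.inv()*RR).as_rotvec())/60
        out.append((t,d.round(3),w.round(3),p,RR))
    return out
E
python3 - <<'E'
from arc import *
pn=np.array([580.81,112.84,97.87]); 
R0=R_([180,0,100.85]); cmd=np.array([585.7,114.3,97.05])
L=R.from_euler('z',-YAW,degrees=True).apply(pn-O);print('lamp',L)
for o in arc(pn,44.7,[45,50,55,60,65],cmd,R0,R0): print(*o[:4])
E
```

```text
lamp [ 8.04031262 90.2396868  97.87      ]
45 [-0.002 -0.019 -0.004] [0.005 0.    0.   ] [581.02603716 112.88140671  98.15195703]
50 [-0.002 -0.004 -0.023] [0.088 0.    0.   ] [584.83498748 113.61144831 102.67528113]
55 [-0.002  0.013 -0.039] [0.172 0.    0.   ] [589.0166297  114.41292182 106.84337817]
60 [-0.002  0.032 -0.054] [ 0.255  0.    -0.   ] [593.53913898 115.27972754 110.62452639]
65 [-0.002  0.051 -0.068] [0.338 0.    0.   ] [598.36809631 116.20526855 113.98994899]
```

Request:
step_arm(commands=[{"dp": [0, -0.012, -0.012], "delta_rot": [0.044, 0, 0], "grip": 1}, {"dp": [0, -0.004, -0.023], "delta_rot": [0.088, 0, 0], "grip": 1}, {"dp": [0, 0.013, -0.039], "delta_rot": [0.172, 0, 0], "grip": 1}, {"dp": [0, 0.032, -0.054], "delta_rot": [0.255, 0, 0], "grip": 1}, {"dp": [0, 0.032, -0.054], "delta_rot": [0.255, 0, 0], "grip": 1}])

```text
time_s: 10.62
tcp_pos: [593.7, 115.3, 110.9]
ee_rot: [-164.6, 0.0, 100.9]
contact_force: [-4.4, -1.0, -0.8]
finger_gap: 10.2
gripper_force: 40.5
```

```bash
python3 chk.py side
python3 - <<'E'
from h import *
s=env.read_state();print(R.from_euler('z',-YAW,degrees=True).apply(s['tcp_pos']-O),s['joint_positions'],s['joint_torque'])
E
```

```text
10.675 [593.46463021 115.21137157 110.74874378] [-1.64662423e+02  6.64990603e-03  1.00904091e+02] 10.518025480424116 [-3.59131887 -1.70771225 -1.1834295 ] [-0.31718523  0.66743435  0.07296881]
183
mean [43.82692008 12.36867202 89.72047192] angle 60.32777913718943 sv [20.72001855  0.82676707] max [ 58.43537258  37.99759387 128.84316209] min [ 16.73390804 -33.68814777  62.34568386]
pinend 107 [ 22.14141973 113.45273976 123.76555045] [ 12.412745   103.24458719 113.66574616] [ 29.0188999  116.96842803 140.46032804]
[ 20.91510382  90.18657822 110.74874378] [ 5.11501037 26.77190303 88.75960179 -1.56018446 79.73460878 -5.30437913] [ 7.75603596e-01 -4.72990680e+01 -3.00743258e+01  4.14916892e-01
 -2.66200947e-01  1.17683457e-02]
```

Run:
```python
from arc import *
pn=np.array([580.81,112.84,97.87]); R0=R_([180,0,100.85])
b=arc(pn,44.7,[60],pn,R0,R0)[0]
for o in arc(pn,44.7,[65,70,75,80],b[3],b[4],R0): print(*o[:4])
b=arc(pn,44.7,[75],pn,R0,R0)[0]
for o in arc(pn,44.7,[80,85,88,90],b[3],b[4],R0): print(*o[:4])
```

```text
65 [-0.     0.015 -0.018] [0.083 0.    0.   ] [598.36809631 116.20526855 113.98994899]
70 [-0.     0.032 -0.035] [ 0.167  0.    -0.   ] [603.4667504  117.18250093 116.91403306]
75 [-0.     0.051 -0.05 ] [0.25 0.   0.  ] [608.79629741 118.20398735 119.37452456]
80 [-0.     0.07  -0.064] [0.333 0.    0.   ] [614.31617628 119.26195369 121.35269766]
80 [-0.     0.015 -0.018] [ 0.083  0.    -0.   ] [614.31617628 119.26195369 121.35269766]
85 [-0.     0.032 -0.035] [0.167 0.    0.   ] [619.98437739 120.34834817 122.83349727]
88 [ 0.     0.043 -0.044] [ 0.217 -0.     0.   ] [623.43858432 121.01039796 123.47838929]
90 [ 0.     0.051 -0.05 ] [ 0.25 -0.    0.  ] [625.75776231 121.45490268 123.80565361]
```

Request:
step_arm(commands=[{"dp": [0, 0.015, -0.018], "delta_rot": [0.083, 0, 0], "grip": 1}, {"dp": [0, 0.032, -0.035], "delta_rot": [0.167, 0, 0], "grip": 1}, {"dp": [0, 0.051, -0.05], "delta_rot": [0.25, 0, 0], "grip": 1}, {"dp": [0, 0.051, -0.05], "delta_rot": [0.25, 0, 0], "grip": 1}])

```text
time_s: 11.18
tcp_pos: [609.0, 118.2, 119.5]
ee_rot: [-149.6, -0.0, 100.9]
contact_force: [-4.1, -1.7, 0.1]
finger_gap: 10.3
gripper_force: 41.4
```

Request:
step_arm(commands=[{"dp": [0, 0.008, -0.009], "delta_rot": [0.042, 0, 0], "grip": 1}, {"dp": [0, 0.015, -0.018], "delta_rot": [0.083, 0, 0], "grip": 1}, {"dp": [0, 0.032, -0.035], "delta_rot": [0.167, 0, 0], "grip": 1}, {"dp": [0, 0.043, -0.044], "delta_rot": [0.217, 0, 0], "grip": 1}, {"dp": [0, 0.043, -0.044], "delta_rot": [0.217, 0, 0], "grip": 1}])

```text
time_s: 11.8
tcp_pos: [623.6, 121.0, 123.5]
ee_rot: [-136.8, -0.0, 100.9]
contact_force: [-4.2, -2.3, 0.6]
finger_gap: 9.9
gripper_force: 41.3
```

```bash
python3 chk.py side
python3 - <<'E'
from h import *
s=env.read_state();print(R.from_euler('z',-YAW,degrees=True).apply(s['tcp_pos']-O),s['joint_positions'])
for n in ('scene','wrist','side'):
    P=cloud(snap(n,'e_'+n));L=R.from_euler('z',-YAW,degrees=True).apply(P-O)
    for z in range(65,145,10):
        m=(abs(L[:,1])<40)&(L[:,0]>30)&(L[:,0]<90)&(abs(L[:,2]-z)<5)
        if m.sum()>3: print(n,z,m.sum(),np.percentile(L[m][:,0],[5,50,95]).round(1),np.median(L[m][:,1]).round())
E
```

```text
11.85 [623.52387573 121.00327521 123.54371973] [-1.36816688e+02  4.34737510e-05  1.00891468e+02] 10.241240976764635 [-3.65938753 -2.45335208 -0.23721816] [-0.18297293  0.39208823  0.14326751]
156
mean [ 56.13383857  -3.06543334 130.41687166] angle 93.18832407819437 sv [15.03384363  1.76989752] max [ 61.18436445  37.19291688 141.22549573] min [ 53.67240739 -36.9228876   80.68774912]
pinend 104 [ 57.23098715 113.56227435 133.63377527] [ 51.55207221 103.09952719 123.58601581] [ 64.3409924  116.54002661 139.21641164]
[ 51.52724986  90.21663626 123.54371973] [  6.19992705  48.24793866  62.09862074  -3.47852836 112.7031633
  -4.76844214]
scene 65 116 [55.8 57.7 60.2] -2.0
scene 75 143 [55.4 56.9 58.6] -1.0
scene 85 144 [55.2 56.6 59. ] -2.0
scene 95 145 [54.8 56.6 58.6] -1.0
scene 105 148 [54.5 56.4 58. ] -2.0
scene 115 151 [54.3 56.1 58.2] -2.0
scene 125 160 [53.9 55.9 57.6] -2.0
scene 135 185 [54.4 56.5 59.7] -2.0
side 85 5 [54.7 54.7 54.9] -19.0
side 95 7 [54.4 54.5 54.7] -22.0
side 105 6 [54.2 54.3 54.4] -28.0
side 115 7 [53.9 54.  54.1] -32.0
side 125 29 [53.6 53.8 60.9] 14.0
side 135 103 [54.1 56.3 59.3] -3.0
```

The depth maps put the flap at about 88.7°. I'll nudge it 1.2° further and firm the grip.

Request:
step_arm(commands=[{"dp": [0, 0.005, -0.0035], "delta_rot": [0.02, 0, 0], "grip": 1}, {"dp": [0, 0.005, -0.0035], "delta_rot": [0.02, 0, 0], "grip": 1}, {"dp": [0, 0.005, -0.0035], "delta_rot": [0.02, 0, 0], "grip": 1}, {"dp": [0, 0.005, -0.0035], "delta_rot": [0.02, 0, 0], "grip": 1}], newtons=60)

```text
time_s: 12.5
tcp_pos: [624.7, 121.2, 123.7]
ee_rot: [-135.5, 0.0, 100.9]
contact_force: [-4.1, -1.7, 3.2]
finger_gap: 9.5
gripper_force: 59.5
```

Run:
```python
from h import *
s=env.read_state();print(s['time_s'],s['finger_gap'],s['gripper_force'],s['contact_force'],s['joint_vel'])
for n in ('scene','side'):
    P=cloud(snap(n,'f_'+n));L=R.from_euler('z',-YAW,degrees=True).apply(P-O)
    for z in range(75,130,10):
        m=(abs(L[:,1])<40)&(L[:,0]>30)&(L[:,0]<90)&(abs(L[:,2]-z)<5)
        if m.sum()>3: print(n,z,m.sum(),np.percentile(L[m][:,0],[5,50,95]).round(1))
# bystanders moved?
a=load('s0');b=load('f_scene')
for nm,u0,u1,v0,v1 in [('ring',255,296,310,345),('block',220,262,290,325),('shaft',360,420,218,265)]:
    print(nm,np.abs(a['z_map'][v0:v1,u0:u1]-b['z_map'][v0:v1,u0:u1]).max())
a=load('d0');b=load('f_side')
for nm,u0,u1,v0,v1 in [('ring+block',394,430,238,306)]:
    print(nm,np.abs(a['z_map'][v0:v1,u0:u1]-b['z_map'][v0:v1,u0:u1]).max())
```

```text
12.5 9.476603305344618 59.47417080402374 [-4.14540544 -1.70667315  3.17140917] [ 0.01892315  0.03304189 -0.08051298  0.02338502 -0.00873407  0.05888576]
scene 75 134 [55.7 57.6 59.1]
scene 85 152 [55.4 57.2 59.2]
scene 95 144 [55.4 57.  59.1]
scene 105 154 [55.3 57.2 59.1]
scene 115 151 [55.1 57.1 58.8]
scene 125 163 [55.4 57.  59. ]
side 75 12 [55.4 55.5 55.7]
side 105 9 [55.1 55.2 55.3]
side 115 9 [55.  55.1 55.2]
side 125 29 [54.9 55.1 59.6]
ring 785.9657
block 848.3218
shaft 1123.7637
ring+block 1049.9083
```

Run:
```python
from h import *
for s0,s1,rs in [('s0','f_scene',[('ring',255,296,310,345),('block',220,262,290,325),('shaft',360,420,218,265)]),('d0','f_side',[('rb',394,430,238,306)])]:
    a=load(s0);b=load(s1)
    for nm,u0,u1,v0,v1 in rs:
        d=np.abs(a['z_map'][v0:v1,u0:u1]-b['z_map'][v0:v1,u0:u1]);e=np.abs(a['pixels'][v0:v1,u0:u1].astype(int)-b['pixels'][v0:v1,u0:u1]).max(-1)
        print(nm,d.size,(d>4).sum(),(e>40).sum(),np.median(d))
for n in ('d0','f_side','w1','w5'):
    P=cloud(load(n));L=R.from_euler('z',-YAW,degrees=True).apply(P-O)
    m=(L[:,0]<-119)&(L[:,0]>-200)&(abs(L[:,1])<90)&(L[:,2]>8)&(L[:,2]<30)
    print(n,m.sum(),[L[m&(L[:,1]*s>0)].mean(0).round(1) for s in (1,-1)])
```

```text
ring 1435 43 0 1.1967773
block 1470 82 0 1.3146057
shaft 2820 412 10 1.8388672
rb 2448 281 0 1.6442871
d0 1288 [array([-147.9,   46.1,   18.6]), array([-152. ,  -38.7,   15.6])]
f_side 1303 [array([-147.8,   46.1,   18.5]), array([-151.9,  -38.6,   15.6])]
w1 6286 [array([-145.3,   40.6,   19.3]), array([-150. ,  -42.5,   17.1])]
w5 4815 [array([-145.2,   43.1,   19.2]), array([-148.8,  -15.3,   12.6])]
```

The bystanders haven't moved (the pixels match) and the flap is upright and held. I'll hand in.

```bash
python3 -c "
from bench import env
print(env.hand_in())"
```

```text
the job is handed in; nothing more can be done
None
```

I handed the job in at about 12.5 s of the 51 s limit: the dial pointer was set on the steel mark, the flap stands within about 0.5° of straight up, pinched at about 60 N, and the ring, block and shaft had not moved; the hand-in returned no verdict.

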